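# Put the laundry's coin sorter together

## Robot

A 6-joint arm with a two-finger parallel gripper is mounted at the origin on the work surface. World frame = base frame: x ahead of the robot, y to its left, z up, the work surface at z = 0. Lengths are in m, angles in rad, forces in N, time in s.
With the tool pointing down it reaches from about 0.3 to 0.875 m from the base axis. Payload 6.4 kg.
Tool frame: the origin (TCP) lies where the fingers leave the gripper's body, on its centre line; the fingertips stand 73 mm ahead of it and the grasp point (between the pads) lies 54 mm ahead of it; z points along the fingers, y is the line along which they close (so a half turn about z gives the same grasp; the last joint's range is limited). The gripper opens to 85 mm and grips with 20 to 120 N. Pads are 22 mm wide; open, the fingers measure 114 mm over their backs; the gripper's body (76 mm by 85 mm) begins 54 mm behind the grasp point. The pads swing forward as they close: fully open they stand 13 mm farther back than shut.
Start: joints at [-1.41, 0.181, 1.607, -0, 1.354, -0.206], TCP at [0.206, -0.537, 0.304] pointing down, gripper open.
Joint ranges: [-2.99, 2.99], [-0.89, 2.07], [0.3, 2.58], [-1.14, 4.28], [0, 2.63], [-3.12, 3.12]. Speed limits (rad/s): [2.57, 2.57, 3.01, 3.14, 3.14, 3.14].

## Interface

Orientations are given as a unit quaternion [w, x, y, z].
In Python, from bench import ctrl gives the robot as it stands.
- The arm moves only by the tool carry_out, never from a script. Its argument "steps" is one flat list of numbers, 7 for each row, row after row: the shift along the tool's x, y, z in m, then the turn, a rotation vector about the tool's x, y, z in rad, then the opening, from 0 (shut) to 1 (fully open). In form: [dx, dy, dz, wx, wy, wz, claw, dx, dy, dz, wx, wy, wz, claw, ...]. A call has 1 to 20 rows; each row is the pose to reach, as a shift and turn from the pose commanded when the call began, along the tool's axes at that moment; what a row does not reach only later rows make up. A row lasts 1/10 s, in which the tool goes at most 50 mm and 8.59 degrees, less where a joint would pass 70% of its speed; a pose out of reach is approached as far as the arm can. A call with a gripper value outside its range is refused whole. The fingers move at their own pace and stop on an object; the grip force is fixed at half the most. Time passes only in rows, so rows that repeat a pose let the fingers close. It gives the time, the measured TCP pose, the force, the opening and the grip force at its end, in the units of the state.
- ctrl.get_obs(): the state, without advancing time (a new reading comes with each control period).
- ctrl.camera(name): name is "scene" or "top"; returns the picture (420x560x3 uint8, red, green, blue); there is no depth.
- ctrl.camera_params(name): a dict with "vertical_fov" (degrees; the focal length in pixels is half the picture's height over the tangent of half this angle, whatever the lens; pixels are square), "cx", "cy" (the principal point, pixels), "cam_to_world" (4x4, takes a point from camera to world coordinates). Camera axes: x right, y down, z forward; pixel columns grow to the right and rows downward; lengths in m; the calibration is good to about 2 mm. A picture is of the moment at which its call begins. camera_params takes no time and is no camera call.
- ctrl.hand_in(): hands the job in; it is judged then, once.
The state is a dict: "time_s": time; "q": joint angles; "dq": joint speeds; "joint_efforts": joint torques, N m; "eef_pos": TCP position; "eef_rot": TCP orientation; "wrist_force": force on the tool from outside, world axes, zero at the start; "torque": the same for the moment, N m; "opening": opening from 0.0 (shut) to 1.0 (fully open); "grasp_force": force on a finger pad.
Only numpy, scipy, OpenCV 4.12 (cv2) and the standard library are available. Lean on these libraries where they do the work, as an engineer would, in place of code of your own. Each camera call takes 0.05 s, during which the arm holds its last target. There are 200 camera calls.

## Task

Get the coin sorter ready for counting: put the emptied coin box, which stands in the way of the catch tray, upright on the middle of the rubber mat, and build the sorter up on its base. From the bottom up it is the closed catch tray, the sieve tray with small holes, the sieve tray with large holes and the cover, each seated fully down in the one below. Leave the detergent jug, the dosing cup and the soap carton where they stand.

Things in the scene. Friction and masses are not known exactly. Their poses are not given: they have to be found in the camera images.
- sorter_base: Base of the coin sorter, fixed: dark steel plate 86 x 136 x 6 mm with a bright rectangular rim like a tray's on it, outside 64 x 112 mm, wall 2.5, mouth 59 x 107, rim top 14 mm up. Origin: centre of its underside; x across the width, y along the length, z up. A tray seated on it rests on the rim, its origin 7 mm above this one.
- catch_tray: Grey plastic tray, closed floor, open top, 64 (x) x 112 (y) x 30 mm high, walls 2.5, mouth 59 x 107; sides upright from 7 mm up. Below, a foot 7 mm deep, tapered from 55 x 103 to 51 x 99, drops into the mouth below (2 mm play). Either way round. Origin: centre of the foot's underside, z up. 0.06-0.13 kg. The coin box stands some 10 mm off its -x side (towards the robot): no room for a finger.
- small_hole_tray: Sieve tray with 14 small round holes (17 mm) in the floor, in staggered rows of 5, 4, 5. Otherwise as the catch tray: grey plastic, 64 mm wide (x) x 112 mm long (y) x 30 mm high, walls 2.5 mm, same foot, same mouth, origin at the centre of the foot's underside, z up; either way round. Seated, its origin is 23 mm above that of the tray below. 0.06-0.13 kg, lying on the counter.
- large_hole_tray: Sieve tray with 6 large round holes (25 mm) in the floor, in two rows of three. Otherwise as the catch tray: grey plastic, 64 mm wide (x) x 112 mm long (y) x 30 mm high, walls 2.5 mm, same foot, same mouth, origin at the centre of the foot's underside, z up; either way round. Seated, its origin is 23 mm above that of the tray below. 0.06-0.13 kg, lying on the counter.
- cover: Cover: grey plastic plate 64 (x) x 112 (y) x 4 mm, from 7 to 11 mm above its origin, on the same tapered foot as the trays. On top a grip bar 12 mm wide (x), 50 mm long (y), from 11 to 33 mm above the origin. Origin: centre of the foot's underside, z up. Seated, 23 mm above the origin of the tray below. 0.05-0.1 kg, lying on the counter.
- coin_box: Emptied coin box of a washer: open-topped sheet-steel box 62 mm wide (x) x 112 mm long (y) x 72 mm high, walls 2.5 mm, with a top plate over part of it, a dark lock plate and a round lock at its +y end (reaching 65 mm from the centre). Origin: centre of its underside, z up. 0.3-0.6 kg. Stands on the counter in front of the catch tray.
- mat: Black rubber mat, fixed on the counter, 100 (x) x 140 (y) x 3 mm thick. Origin: centre of its underside; its top is 3 mm above it.
- detergent_jug: Bystander: white detergent jug, 60 x 100 mm, 210 mm high with its blue cap, standing at the right end of the work. Origin: centre of its underside.
- dosing_cup: Bystander: small white plastic dosing cup, 64 mm across the rim, 55 mm high, at the left end of the work. Origin: centre of its underside.
- soap_carton: Bystander: upright cardboard soap carton, 40 x 75 mm, 85 mm high, at the front middle of the work, nearest the robot. Origin: centre of its underside.
Not all that is in view belongs to the job. There is more than one size of the mat; the job needs the smallest. There is more than one size of the coin_box; the one meant has the size given above.

How it is judged:
At the end, for the whole second after the job is handed in: On the base, bottom up: catch, small-hole, large-hole tray, cover; each upright (0.06 rad), within 6 mm and 0.1 rad (either way round) of the part below, fully seated (origin 7 mm above the base's, then 23 mm each, +-2.5). Coin box upright on the mat, centres within 25 mm. All at rest (horizontal distance between catch_tray and sorter_base below 0.006 m and z of catch_tray in the frame of sorter_base between 0.0045 and 0.0095 m and angle between the x axis of catch_tray and the x axis of sorter_base, either way round below 0.1 rad and angle between each of catch_tray, small_hole_tray, large_hole_tray, cover, coin_box's own z axis and vertical below 0.06 rad and horizontal distance between small_hole_tray and catch_tray below 0.006 m and z of small_hole_tray in the frame of catch_tray between 0.0205 and 0.0255 m and angle between the x axis of small_hole_tray and the x axis of catch_tray, either way round below 0.1 rad and horizontal distance between large_hole_tray and small_hole_tray below 0.006 m and z of large_hole_tray in the frame of small_hole_tray between 0.0205 and 0.0255 m and angle between the x axis of large_hole_tray and the x axis of small_hole_tray, either way round below 0.1 rad and horizontal distance between cover and large_hole_tray below 0.006 m and z of cover in the frame of large_hole_tray between 0.0205 and 0.0255 m and angle between the x axis of cover and the x axis of large_hole_tray, either way round below 0.1 rad and horizontal distance between coin_box and mat below 0.025 m and z of coin_box in the frame of mat between 0.0005 and 0.0055 m and linear speed of each of catch_tray, small_hole_tray, large_hole_tray, cover, coin_box below 0.02 m/s and angular speed of each of catch_tray, small_hole_tray, large_hole_tray, cover, coin_box below 0.2 rad/s); the robot touches nothing.
It fails at once if the detergent jug is shifted by more than 25 mm or knocked over (distance of detergent_jug from where it was at the start of the episode above 0.025 m or angle between detergent_jug's own z axis and vertical above 0.35 rad).
It fails at once if the dosing cup is shifted by more than 25 mm or knocked over (distance of dosing_cup from where it was at the start of the episode above 0.025 m or angle between dosing_cup's own z axis and vertical above 0.35 rad).
It fails at once if the soap carton is shifted by more than 25 mm or knocked over (distance of soap_carton from where it was at the start of the episode above 0.025 m or angle between soap_carton's own z axis and vertical above 0.35 rad).
It also fails if it takes over 131 s, if anything falls off the work surface, if the arm or the gripper's body presses on something with over 40 N, if the wrist force passes 120 N, or if a joint passes its speed limit or range.

## Working session

There is one attempt and no reset: what is moved stays moved. The work goes in short steps, Python scripts to look and compute and a tool call to move; the robot and the scene stay as the last step left them, time stands still between calls to the robot, and variables do not carry over. Pictures are saved under pics/ and viewed, at most 14 in all, crops included, and the job is handed in when it is done.

Besides the shell and the picture viewer there is one more tool, called after "Emit:" by a JSON object that holds its "method" and its "body". carry_out: Moves the arm, as the interface text tells. Its arguments: {"type":"object","properties":{"steps":{"type":"array"}},"required":["steps"]}

```bash
ls; mkdir -p pics
python3 - <<'E'
from bench import ctrl
import cv2
for n in("scene","top"):
    cv2.imwrite(f"pics/{n}0.png",ctrl.camera(n)[:,:,::-1]); p=ctrl.camera_params(n); print(n,p)
print(ctrl.get_obs())
E
```

```text
pics
scene {'vertical_fov': 50.335866503293545, 'cx': 274.30354206835904, 'cy': 205.56240503379652, 'cam_to_world': array([[ 0.19659185,  0.70755165, -0.67876528,  1.5844444 ],
       [ 0.98047699, -0.13899636,  0.13908591, -0.14729335],
       [ 0.00406456, -0.69285689, -0.72106366,  1.23408385],
       [ 0.        ,  0.        ,  0.        ,  1.        ]])}
top {'vertical_fov': 46.80997406077272, 'cx': 282.8008619221475, 'cy': 213.92053738068125, 'cam_to_world': array([[-0.03961617, -0.97603472,  0.21397849,  0.12022572],
       [-0.99919791,  0.03744487, -0.01419253,  0.09169959],
       [ 0.00584   , -0.21436911, -0.97673527,  1.6202255 ],
       [ 0.        ,  0.        ,  0.        ,  1.        ]])}
{'time_s': 0.1, 'q': array([-1.41033508e+00,  1.81455869e-01,  1.60790052e+00,  1.02476485e-05,
        1.35378784e+00, -2.06301991e-01]), 'dq': array([ 3.42967765e-05, -2.24068519e-03, -3.67067831e-03,  6.88131410e-05,
        1.38117966e-04,  1.70370019e-03]), 'joint_efforts': array([ 1.05218882e-03, -4.45869613e+01, -3.52244711e+01, -2.71429271e-04,
        4.05268162e-03, -6.93355560e-06]), 'eef_pos': array([ 0.20614867, -0.53637139,  0.30308389]), 'eef_rot': array([-7.75468201e-04,  9.83232564e-01,  1.82354387e-01,  2.27812381e-05]), 'wrist_force': array([ 0.49396901, -0.45829924,  0.2034292 ]), 'torque': array([-0.01632221, -0.01359884, -0.00015404]), 'grasp_force': 0.0, 'opening': 1.0011936081213977}
```

View pics/top0.png

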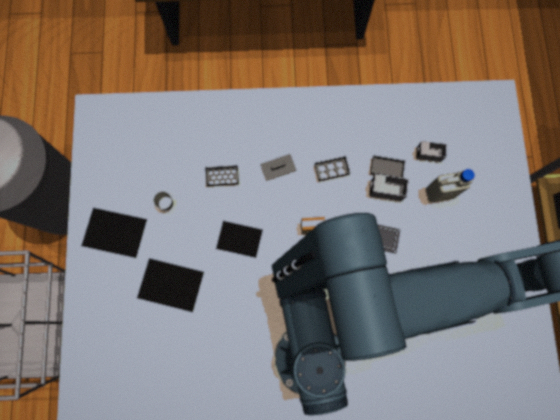

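View pics/scene0.png

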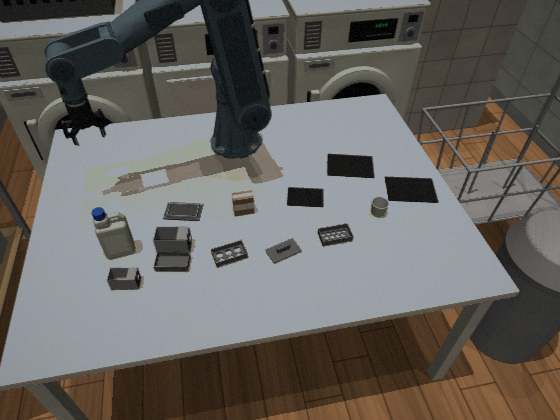

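Top view shows, left to right, the small-hole tray (222,176), the cover (279,167), the large-hole tray (332,168), the catch tray (387,167) with the coin box (388,187) in front of it, and a smaller decoy box (432,151). The smallest mat is at (240,239), the carton at (313,225), the jug at (455,185) and the base at about (388,237), partly hidden by the arm.

```bash
cat > h.py <<'E'
from bench import ctrl
import cv2, numpy as np
def cam(n):
    p=ctrl.camera_params(n); T=p['cam_to_world']; f=210/np.tan(np.radians(p['vertical_fov']/2)); return T,f,p['cx'],p['cy']
def ray(n,uv,z):
    T,f,cx,cy=cam(n); uv=np.atleast_2d(uv).astype(float)
    d=np.c_[(uv[:,0]-cx)/f,(uv[:,1]-cy)/f,np.ones(len(uv))]@T[:3,:3].T
    return (T[:3,3]+d*((z-T[2,3])/d[:,2])[:,None])[:,:2]
def proj(n,P):
    T,f,cx,cy=cam(n); c=(np.atleast_2d(P)-T[:3,3])@T[:3,:3]; return c[:,:2]/c[:,2:]*f+[cx,cy]
def rect(pts):
    "centre, sides (long, short) in mm, yaw of the long side from world y (deg)"
    c,s,a=cv2.minAreaRect((pts*1000).astype(np.float32)); b=cv2.boxPoints((c,s,a))
    e=max((b[1]-b[0],b[2]-b[1]),key=lambda v:v@v); e=e if e[1]>0 else -e
    return np.round(c,1),np.round(sorted(s)[::-1],1),round(float(np.degrees(np.arctan2(-e[0],e[1]))),1)
def blobs(n,img,z,thr,amin=60,amax=4000,roi=None):
    g=cv2.resize(cv2.cvtColor(img,cv2.COLOR_RGB2GRAY),None,fx=4,fy=4,interpolation=cv2.INTER_CUBIC)
    m=(g<thr).astype(np.uint8)
    for c in cv2.findContours(m,cv2.RETR_EXTERNAL,cv2.CHAIN_APPROX_NONE)[0]:
        if amin*16<cv2.contourArea(c)<amax*16:
            uv=(c[:,0]+.5)/4-.5; u=uv.mean(0)
            if roi is None or roi[0]<u[0]<roi[2] and roi[1]<u[1]<roi[3]: print(n,u.round(1),*rect(ray(n,uv,z)))
E
python3 - <<'E'
from h import *
t=cv2.imread('pics/top0.png')[:,:,::-1]; s=cv2.imread('pics/scene0.png')[:,:,::-1]
for n,i,b,x in(("top",t,[140,130,480,260],(165,228)),("scene",s,[90,150,450,300],(250,270))):
    g=cv2.cvtColor(np.ascontiguousarray(i),cv2.COLOR_RGB2GRAY); print(g[200,x[0]],g[x[1] if 0 else 200,x[0]:x[0]+40])
    for z in(.0185,):blobs(n,i,z,115,roi=b)
a=cv2.resize(t[130:260,145:485],None,fx=2.35,fy=2.35,interpolation=3); c=cv2.resize(s[180:300,90:430],None,fx=2.35,fy=2.35,interpolation=3)
cv2.imwrite('pics/z0.png',np.vstack([a,c])[:,:,::-1])
E
```

```text
171 [171 172 170 170 170 157 135 126 151 164 168 170 170 173 169 172 173 171
 171 173 172 172 172 173 170 170 171 171 172 173 173 171 172 168 171 173
 172 168 172 173]
top [239.  238.8] [392.1 218.2] [139.2 100. ] -15.1
top [160.3 198. ] [542.8 482.9] [57.6 39.7] 42.4
top [450.1 186.3] [ 545.9 -509.4] [188.4  86.2] 13.9
top [221.4 175.6] [613.8 273.7] [112.9  72.4] 1.1
top [331.6 168.5] [ 625.  -106.4] [116.8  70.9] 10.7
top [387.3 178.5] [ 582.4 -299. ] [153.3 134.6] 79.1
top [277.9 167.1] [637.1  79.2] [105.9  62. ] 17.0
top [430.8 152. ] [ 673.6 -454.6] [107.9  72.6] -8.9
43 [ 43  45  42  74 131 162 162 160 159 162 160 161 164 163 161 161 160 162
 161 162 160 162 158 162 163 162 160 160 160 162 161 162 160 161 163 163
 148  53  26  23]
scene [124.7 278.3] [ 667.1 -456.5] [116.4  88.1] -10.4
scene [229.  253.4] [ 631.6 -108.4] [117.8  86.9] 10.4
scene [283.1 250.4] [654.9  74.8] [115.2  71.5] 17.5
scene [173.5 247.6] [ 571.5 -300.6] [204.9 140.2] 81.5
scene [334.8 234.6] [620.8 271.1] [123.3  88.1] 1.1
scene [111.5 230.1] [ 445.8 -505.4] [279.5 114.7] -74.2
scene [183.1 211.3] [ 402.5 -251.7] [137.6  92.1] -15.1
scene [379.1 207.2] [522.5 472.3] [110.4  60.9] 60.2
scene [243.6 205. ] [418.2 -27.2] [97.  83.8] 87.9
scene [305.  196.9] [416.1 212.1] [140.5 104.4] -15.2
scene [410.5 189.5] [454.3 627.9] [193.2 142.2] -14.5
scene [350.  165.7] [273.4 438.8] [192.2 143.1] -16.3
```

View pics/z0.png

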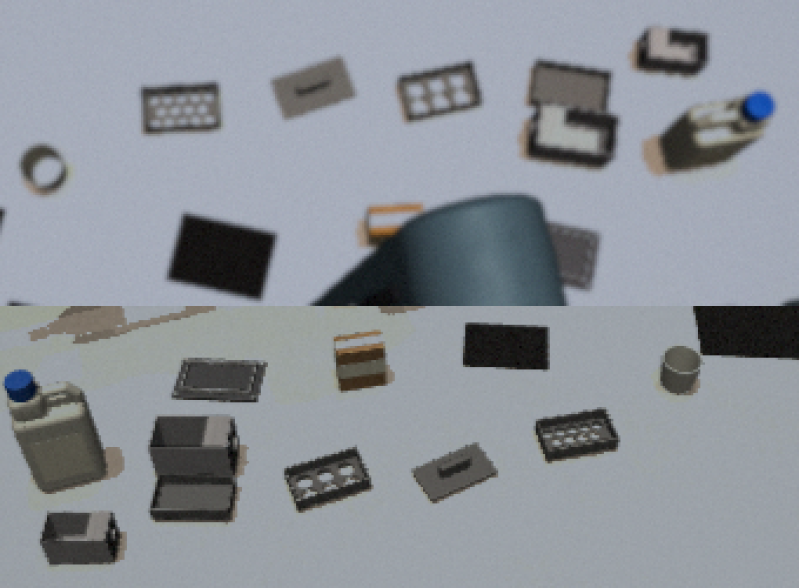

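Run:
```python
from h import *
t=cv2.imread('pics/top0.png')[:,:,::-1]; s=cv2.imread('pics/scene0.png')[:,:,::-1]
print('mat');blobs('top',t,.003,115,roi=[210,220,270,260]);blobs('scene',s,.003,115,roi=[290,180,320,210])
print('base');blobs('scene',s,.006,125,roi=[160,200,200,220])
print('cover');blobs('top',t,.009,130,roi=[260,150,300,190]);blobs('scene',s,.009,115,roi=[260,240,300,260])
for z in (.0185,.014):print('trays');blobs('top',t,z,125,roi=[210,150,360,190]);blobs('scene',s,z,115,roi=[210,225,350,260])
a=cv2.resize(t[148:208,360:420],None,fx=6.6,fy=6.6,interpolation=2); c=cv2.resize(s[218:278,144:204],None,fx=6.6,fy=6.6,interpolation=2)
cv2.imwrite('pics/z1.png',np.clip(np.hstack([a,c])*1.4,0,255)[:,:,::-1])
```

```text
mat
top [239.  238.8] [394.7 219.4] [140.5 101. ] -15.1
scene [305.  196.9] [401.2 216.7] [142.2 105.7] -15.2
base
scene [183.2 211.3] [ 390.1 -252.7] [140.2  95.2] -15.6
cover
top [277.8 167.1] [640.   79.1] [112.   66.1] 17.1
scene [283.1 250.4] [647.7  76.6] [116.1  72. ] 17.5
trays
top [221.5 175.6] [613.8 273.7] [114.6  74.3] 1.3
top [331.5 168.6] [ 625.  -106.1] [118.5  72.5] 10.6
top [277.9 167.1] [637.2  79.4] [109.4  64.8] 16.7
scene [229.  253.4] [ 631.6 -108.4] [117.8  86.9] 10.4
scene [283.1 250.4] [654.9  74.8] [115.2  71.5] 17.5
scene [334.8 234.6] [620.8 271.1] [123.3  88.1] 1.1
trays
top [221.5 175.6] [615.2 274.2] [114.9  74.6] 1.3
top [331.5 168.6] [ 626.4 -106.7] [118.8  72.7] 10.6
top [277.9 167.1] [638.6  79.4] [109.7  65. ] 16.7
scene [229.  253.4] [ 628.  -108.2] [118.3  87.2] 10.4
scene [283.1 250.4] [651.5  75.7] [115.7  71.7] 17.5
scene [334.8 234.6] [617.2 272.7] [123.7  88.4] 1.1[ WARN:0@0.360] global loadsave.cpp:1063 imwrite_ Unsupported depth image for selected encoder is fallbacked to CV_8U.
```

View pics/z1.png

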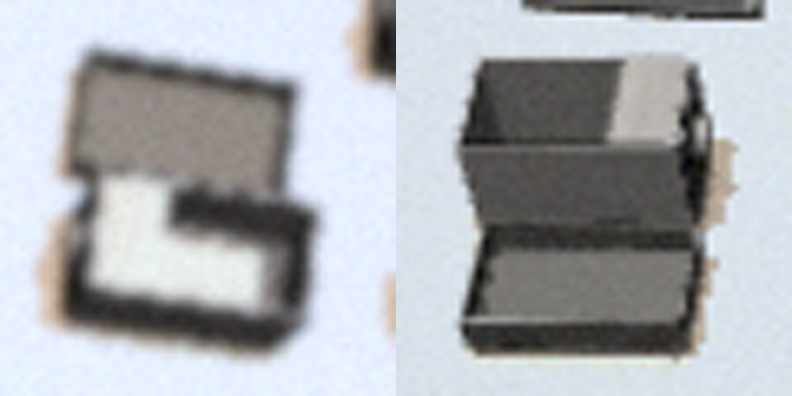

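The close-up shows the coin box's top rim corners in the scene crop at about (484,60), (462,146) and (685,147). The catch tray's rim corners are at (464,320) and (687,320), and in the top crop its far corners are at (90,50) and (297,85).

Run:
```python
from h import *
S=lambda p:(np.array(p)+.5)/6.6-.5+[144-396/6.6,218]
T=lambda p:(np.array(p)+.5)/6.6-.5+[360,148]
print('box rim scene bl,br,fl,fr',(ray('scene',S([[484,60],[690,60],[462,146],[687,147]]),.072)*1000).round())
print('box top-cam far right rim',(ray('top',T([[316,208]]),.072)*1000).round(), 'bottom near l,r',(ray('top',T([[66,316],[272,352]]),0)*1000).round())
print('tray scene bl,br,fl,fr',(ray('scene',S([[486,230],[700,228],[464,320],[690,320]]),.03)*1000).round())
print('tray top far l,r, near r',(ray('top',T([[88,48],[298,84]]),.03)*1000).round())
o=ctrl.get_obs();print(o['eef_pos'])
```

```text
box rim scene bl,br,fl,fr [[ 511. -340.]
 [ 532. -234.]
 [ 568. -352.]
 [ 591. -240.]]
box top-cam far right rim [[ 562. -350.]] bottom near l,r [[ 529. -234.]
 [ 505. -340.]]
tray scene bl,br,fl,fr [[ 590. -348.]
 [ 610. -240.]
 [ 646. -360.]
 [ 668. -249.]]
tray top far l,r, near r [[ 665. -250.]
 [ 641. -359.]]
[ 0.20614867 -0.53637139  0.30308389]
```

```bash
cat >> h.py <<'E'
from scipy.spatial.transform import Rotation as R
def plan(*targets):
    "targets (x,y,z mm, yaw deg of the object's x axis): shift and turn in tool axes from now"
    o=ctrl.get_obs(); q=o['eef_rot']; A=R.from_quat([*q[1:],q[0]])
    print('t',round(o['time_s'],2),'pos',(o['eef_pos']*1000).round(1),'q1,q6',o['q'][[0,5]].round(2),'F',o['wrist_force'].round(1),'open',round(o['opening'],3),'grip',round(o['grasp_force'],1))
    for x,y,z,yaw in targets:
        a=np.radians(yaw); best=None
        for k in(1,-1):
            Y=k*np.array([np.cos(a),np.sin(a),0]); Z=np.array([0,0,-1.]); B=R.from_matrix(np.c_[np.cross(Y,Z),Y,Z])
            w=(A.inv()*B).as_rotvec()
            if best is None or abs(w[2])<abs(best[2]): best=w
        d=A.inv().apply(np.array([x,y,z])/1000-o['eef_pos'])
        print((x,y,z,yaw),'->',d.round(4),best.round(3))
E
python3 - <<'E'
from h import *
plan((547.5,-290,230,-11.4),(547.5,-290,112,-11.4))
E
```

```text
t 0.1 pos [ 206.1 -536.4  303.1] q1,q6 [-1.41 -0.21] F [ 0.5 -0.5  0.2] open 1.001 grip 0.0
(547.5, -290, 230, -11.4) -> [ 0.407  -0.1075  0.0734] [-1.000e-03 -1.000e-03 -1.005e+00]
(547.5, -290, 112, -11.4) -> [ 0.4069 -0.1073  0.1914] [-1.000e-03 -1.000e-03 -1.005e+00]
```

Emit:
{"method": "carry_out", "body": {"steps": [0.407, -0.1075, 0.0734, -0.001, -0.001, -1.005, 1, 0.407, -0.1075, 0.0734, -0.001, -0.001, -1.005, 1, 0.407, -0.1075, 0.0734, -0.001, -0.001, -1.005, 1, 0.407, -0.1075, 0.0734, -0.001, -0.001, -1.005, 1, 0.407, -0.1075, 0.0734, -0.001, -0.001, -1.005, 1, 0.407, -0.1075, 0.0734, -0.001, -0.001, -1.005, 1, 0.407, -0.1075, 0.0734, -0.001, -0.001, -1.005, 1, 0.407, -0.1075, 0.0734, -0.001, -0.001, -1.005, 1, 0.407, -0.1075, 0.0734, -0.001, -0.001, -1.005, 1, 0.407, -0.1075, 0.0734, -0.001, -0.001, -1.005, 1, 0.407, -0.1075, 0.0734, -0.001, -0.001, -1.005, 1, 0.407, -0.1075, 0.0734, -0.001, -0.001, -1.005, 1, 0.407, -0.1075, 0.0734, -0.001, -0.001, -1.005, 1]}}

```text
time_s: 1.4
eef_pos: [0.5468, -0.2915, 0.2308]
eef_rot: [0.001, 0.774, 0.633, -0.0]
wrist_force: [0.0, 0.4, 0.2]
opening: 0.999
grasp_force: 0.0
```

Run:
```python
from h import *
plan((547.5,-290,112,-11.4))
s=ctrl.camera('scene');t=ctrl.camera('top');cv2.imwrite('pics/s1.png',s[:,:,::-1]);cv2.imwrite('pics/t1.png',t[:,:,::-1])
blobs('top',t,.006,125,roi=[350,210,420,260])
a=cv2.resize(s[170:290,100:220],None,fx=3.3,fy=3.3,interpolation=2);b=cv2.resize(t[140:260,320:440],None,fx=3.3,fy=3.3,interpolation=2);cv2.imwrite('pics/z2.png',np.hstack([a,b])[:,:,::-1])
```

```text
t 1.4 pos [ 546.8 -291.5  230.8] q1,q6 [-0.68 -0.48] F [0.  0.4 0.2] open 0.999 grip 0.0
(547.5, -290, 112, -11.4) -> [0.0018 0.0003 0.1188] [ 0.001  0.002 -0.002]
```

View pics/z2.png

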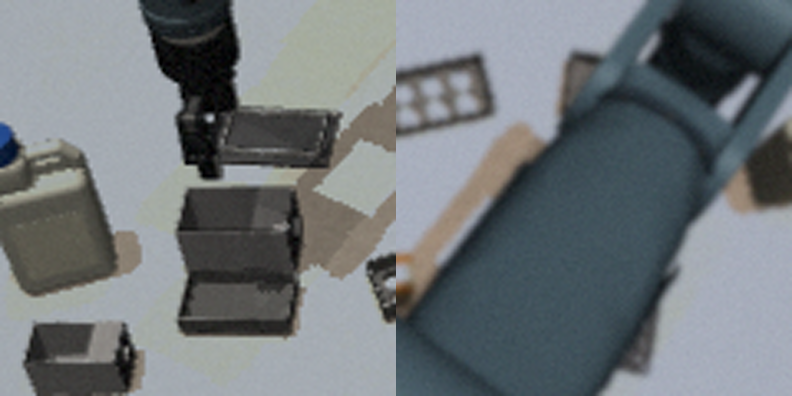

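The gripper is over the box with the fingers either side of it. Next I descend and close.

Emit:
{"method": "carry_out", "body": {"steps": [0.0018, 0.0003, 0.04, 0, 0, 0, 1, 0.0018, 0.0003, 0.07, 0, 0, 0, 1, 0.0018, 0.0003, 0.09, 0, 0, 0, 1, 0.0018, 0.0003, 0.105, 0, 0, 0, 1, 0.0018, 0.0003, 0.119, 0, 0, 0, 1, 0.0018, 0.0003, 0.119, 0, 0, 0, 1, 0.0018, 0.0003, 0.119, 0, 0, 0, 0, 0.0018, 0.0003, 0.119, 0, 0, 0, 0, 0.0018, 0.0003, 0.119, 0, 0, 0, 0, 0.0018, 0.0003, 0.119, 0, 0, 0, 0, 0.0018, 0.0003, 0.119, 0, 0, 0, 0, 0.0018, 0.0003, 0.119, 0, 0, 0, 0, 0.0018, 0.0003, 0.119, 0, 0, 0, 0, 0.0018, 0.0003, 0.119, 0, 0, 0, 0]}}

```text
time_s: 2.9
eef_pos: [0.5491, -0.2896, 0.1131]
eef_rot: [0.002, 0.774, 0.633, -0.0]
wrist_force: [-0.0, -0.4, 6.6]
opening: 0.713
grasp_force: 68.5
```

Run:
```python
from h import *
plan()
```

```text
t 2.9 pos [ 549.1 -289.6  113.1] q1,q6 [-0.68 -0.48] F [-0.  -0.4  6.6] open 0.713 grip 68.5
```

Emit:
{"method": "carry_out", "body": {"steps": [0, 0, -0.02, 0, 0, 0, 0, 0, 0, -0.05, 0, 0, 0, 0, 0, 0, -0.09, 0, 0, 0, 0, 0, 0, -0.12, 0, 0, 0, 0, 0, 0, -0.14, 0, 0, 0, 0, 0, 0, -0.14, 0, 0, 0, 0]}}

```text
time_s: 3.5
eef_pos: [0.5494, -0.2895, 0.2548]
eef_rot: [0.003, 0.774, 0.633, 0.0]
wrist_force: [0.8, -0.3, -3.5]
opening: 0.717
grasp_force: 67.8
```

Run:
```python
from h import *
plan((398,218,253,-13),(398,218,117,-13))
```

```text
t 3.5 pos [ 549.4 -289.5  254.8] q1,q6 [-0.68 -0.48] F [ 0.8 -0.3 -3.5] open 0.717 grip 67.8
(398, 218, 253, -13) -> [ 0.4676 -0.2487 -0.0015] [0.006 0.004 0.028]
(398, 218, 117, -13) -> [ 0.4681 -0.2494  0.1345] [0.006 0.004 0.028]
```

Emit:
{"method": "carry_out", "body": {"steps": [0.02, -0.011, -0.002, 0, 0, 0, 0, 0.05, -0.027, -0.002, 0, 0, 0, 0, 0.09, -0.048, -0.002, 0, 0, 0.01, 0, 0.132, -0.07, -0.002, 0, 0, 0.01, 0, 0.174, -0.093, -0.002, 0, 0, 0.02, 0, 0.216, -0.115, -0.002, 0, 0, 0.02, 0, 0.258, -0.137, -0.002, 0, 0, 0.028, 0, 0.3, -0.16, -0.002, 0, 0, 0.028, 0, 0.342, -0.182, -0.002, 0, 0, 0.028, 0, 0.384, -0.204, -0.002, 0, 0, 0.028, 0, 0.42, -0.223, -0.002, 0, 0, 0.028, 0, 0.445, -0.237, -0.002, 0, 0, 0.028, 0, 0.46, -0.245, -0.002, 0, 0, 0.028, 0, 0.468, -0.249, -0.002, 0, 0, 0.028, 0, 0.468, -0.249, 0.03, 0, 0, 0.028, 0, 0.468, -0.249, 0.06, 0, 0, 0.028, 0, 0.468, -0.249, 0.085, 0, 0, 0.028, 0, 0.468, -0.249, 0.105, 0, 0, 0.028, 0, 0.468, -0.249, 0.12, 0, 0, 0.028, 0, 0.468, -0.249, 0.12, 0, 0, 0.028, 0]}}

```text
time_s: 5.5
eef_pos: [0.3946, 0.218, 0.1278]
eef_rot: [-0.001, 0.783, 0.622, -0.003]
wrist_force: [0.0, -0.1, -5.2]
opening: 0.712
grasp_force: 67.4
```

Run:
```python
from h import *
plan((398,218,117,-13))
s=ctrl.camera('scene');t=ctrl.camera('top');cv2.imwrite('pics/s2.png',s[:,:,::-1]);cv2.imwrite('pics/t2.png',t[:,:,::-1])
a=cv2.resize(s[110:290,140:350],None,fx=3.8,fy=3.2,interpolation=2);cv2.imwrite('pics/z3.png',a[:,:,::-1])
blobs('top',t,.006,125,roi=[350,210,420,260]);blobs('top',t,.0185,125,roi=[350,140,420,200])
blobs('scene',s,.006,125,roi=[160,200,200,220]);blobs('scene',s,.0185,115,roi=[150,240,200,275])
```

```text
t 5.5 pos [394.6 218.  127.8] q1,q6 [0.24 0.47] F [ 0.  -0.1 -5.2] open 0.712 grip 67.4
(398, 218, 117, -13) -> [0.0009 0.0034 0.0108] [-0.005  0.004 -0.001]
top [378.1 236.9] [ 382.6 -250.5] [139.2  89.8] -14.8
top [387.  167.4] [ 622.  -297.7] [120.8  79.3] -12.2
scene [183.2 211.4] [ 390.5 -252.8] [140.1  94.4] -15.3
scene [172.3 261.4] [ 628.4 -300.2] [122.   85.7] -12.3
```

View pics/z3.png

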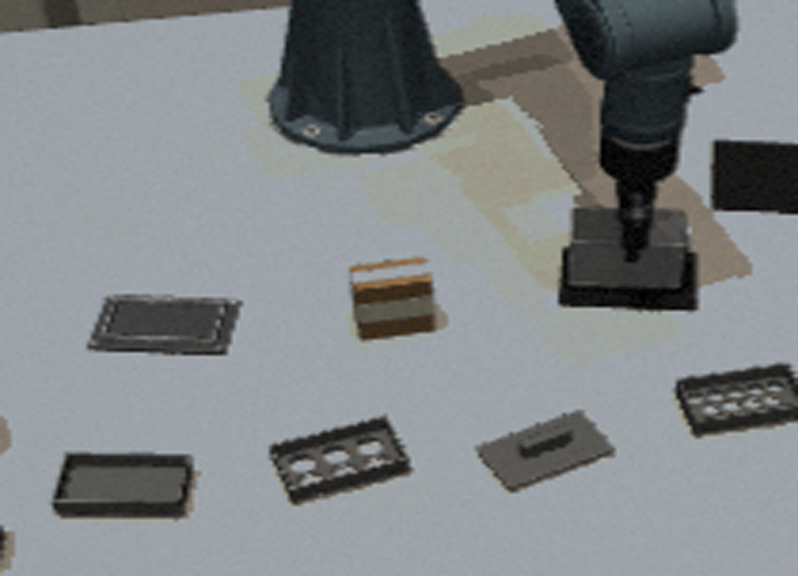

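The box hangs centred over the mat, at about (633,260) in the crop. I lower it, release and rise.

Emit:
{"method": "carry_out", "body": {"steps": [0.001, 0.003, 0.006, -0.005, 0.004, 0, 0, 0.001, 0.003, 0.01, -0.005, 0.004, 0, 0, 0.001, 0.003, 0.012, -0.005, 0.004, 0, 0, 0.001, 0.003, 0.012, -0.005, 0.004, 0, 0, 0.001, 0.003, 0.012, -0.005, 0.004, 0, 0.5, 0.001, 0.003, 0.012, -0.005, 0.004, 0, 1, 0.001, 0.003, 0.012, -0.005, 0.004, 0, 1, 0.001, 0.003, 0.012, -0.005, 0.004, 0, 1, 0.001, 0.003, 0.012, -0.005, 0.004, 0, 1, 0.001, 0.003, -0.02, -0.005, 0.004, 0, 1, 0.001, 0.003, -0.06, -0.005, 0.004, 0, 1, 0.001, 0.003, -0.11, -0.005, 0.004, 0, 1, 0.001, 0.003, -0.11, -0.005, 0.004, 0, 1]}}

```text
time_s: 6.9
eef_pos: [0.4035, 0.2206, 0.2477]
eef_rot: [0.004, 0.783, 0.623, 0.009]
wrist_force: [1.6, 0.2, -0.3]
opening: 0.999
grasp_force: 0.0
```

Run:
```python
from h import *
plan((625,-299,180,-11.6),(625,-299,84,-11.6))
```

```text
t 6.9 pos [403.5 220.6 247.7] q1,q6 [0.24 0.47] F [ 1.6  0.2 -0.3] open 0.999 grip 0.0
(625, -299, 180, -11.6) -> [-0.4571  0.3314  0.0695] [ 0.017 -0.008 -0.024]
(625, -299, 84, -11.6) -> [-0.4579  0.3298  0.1654] [ 0.017 -0.008 -0.024]
```

Emit:
{"method": "carry_out", "body": {"steps": [-0.457, 0.331, 0.04, 0.008, -0.006, -0.024, 1, -0.457, 0.331, 0.04, 0.008, -0.006, -0.024, 1, -0.457, 0.331, 0.04, 0.008, -0.006, -0.024, 1, -0.457, 0.331, 0.04, 0.008, -0.006, -0.024, 1, -0.457, 0.331, 0.04, 0.008, -0.006, -0.024, 1, -0.457, 0.331, 0.04, 0.008, -0.006, -0.024, 1, -0.457, 0.331, 0.04, 0.008, -0.006, -0.024, 1, -0.457, 0.331, 0.04, 0.008, -0.006, -0.024, 1, -0.457, 0.331, 0.04, 0.008, -0.006, -0.024, 1, -0.457, 0.331, 0.04, 0.008, -0.006, -0.024, 1, -0.457, 0.331, 0.04, 0.008, -0.006, -0.024, 1, -0.457, 0.331, 0.06, 0.008, -0.006, -0.024, 1, -0.457, 0.331, 0.07, 0.008, -0.006, -0.024, 1, -0.457, 0.331, 0.07, 0.008, -0.006, -0.024, 1, -0.457, 0.331, 0.07, 0.008, -0.006, -0.024, 1, -0.457, 0.331, 0.07, 0.008, -0.006, -0.024, 1]}}

```text
time_s: 8.5
eef_pos: [0.6203, -0.2989, 0.1725]
eef_rot: [0.001, 0.775, 0.632, -0.002]
wrist_force: [0.3, 0.3, 0.2]
opening: 1.0
grasp_force: 0.0
```

Run:
```python
from h import *
plan((625,-299,84,-11.6))
s=ctrl.camera('scene');t=ctrl.camera('top');cv2.imwrite('pics/s3.png',s[:,:,::-1]);cv2.imwrite('pics/t3.png',t[:,:,::-1])
print(proj('scene',[[.398,.218,.075],[.3945,.2195,.075]]))
```

```text
t 8.5 pos [ 620.3 -298.9  172.5] q1,q6 [-0.62 -0.42] F [0.3 0.3 0.2] open 1.0 grip 0.0
(625, -299, 84, -11.6) -> [0.0012 0.0048 0.0885] [-0.002  0.004  0.001]
[[306.05625771 182.5371694 ]
 [306.21425401 181.86413341]]
```

Emit:
{"method": "carry_out", "body": {"steps": [0.001, 0.005, 0.03, -0.002, 0.004, 0, 1, 0.001, 0.005, 0.06, -0.002, 0.004, 0, 1, 0.001, 0.005, 0.08, -0.002, 0.004, 0, 1, 0.001, 0.005, 0.09, -0.002, 0.004, 0, 1, 0.001, 0.005, 0.09, -0.002, 0.004, 0, 1, 0.001, 0.005, 0.09, -0.002, 0.004, 0, 1, 0.001, 0.005, 0.09, -0.002, 0.004, 0, 0, 0.001, 0.005, 0.09, -0.002, 0.004, 0, 0, 0.001, 0.005, 0.09, -0.002, 0.004, 0, 0, 0.001, 0.005, 0.09, -0.002, 0.004, 0, 0, 0.001, 0.005, 0.09, -0.002, 0.004, 0, 0, 0.001, 0.005, 0.09, -0.002, 0.004, 0, 0, 0.001, 0.005, 0.09, -0.002, 0.004, 0, 0]}}

```text
time_s: 9.9
eef_pos: [0.6258, -0.3011, 0.0836]
eef_rot: [0.001, 0.775, 0.632, 0.001]
wrist_force: [0.4, 1.1, 6.0]
opening: 0.736
grasp_force: 67.6
```

Run:
```python
from h import *
plan((625,-299,180,-11.6))
s=ctrl.camera('scene');cv2.imwrite('pics/s4.png',s[:,:,::-1])
a=s[150:290,100:220];b=s[150:290,250:370];cv2.imwrite('pics/z4.png',cv2.resize(np.hstack([a,b]),None,fx=3.3,fy=3.3,interpolation=2)[:,:,::-1])
```

```text
t 9.9 pos [ 625.8 -301.1   83.6] q1,q6 [-0.62 -0.42] F [0.4 1.1 6. ] open 0.736 grip 67.6
(625, -299, 180, -11.6) -> [ 0.0019 -0.001  -0.0964] [ 0.003  0.001 -0.001]
```

View pics/z4.png

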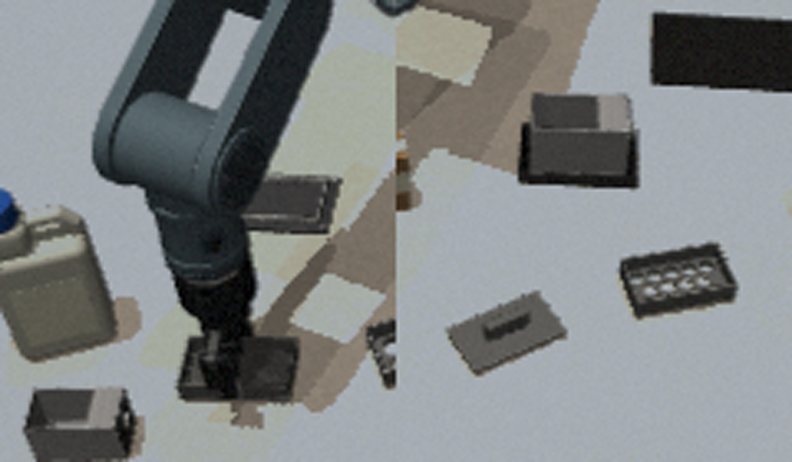

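The box stands on the mat. The catch tray is gripped, but the finger looks left of the tray's middle, so I check this from nearer with the projected axis.

Run:
```python
from h import *
s=cv2.imread('pics/s4.png'); c=s[235:280,140:210]; k=11
im=cv2.resize(c,None,fx=k,fy=k,interpolation=2); im=np.clip(im.astype(float)*2.,0,255).astype(np.uint8)
o=ctrl.get_obs();p=o['eef_pos']; a=np.radians(-11.6); X=np.array([np.cos(a),np.sin(a),0])
for z in(.01,.03,.05): 
    for u,col in((.032,(0,0,255)),):
        q=proj('scene',[np.array([p[0],p[1],z])+u*X])[0]; q=((q-[140,235]+.5)*k).astype(int); cv2.circle(im,tuple(map(int,q)),4,col,-1)
cv2.imwrite('pics/z5.png',im)
```

```text
(no output)
```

View pics/z5.png

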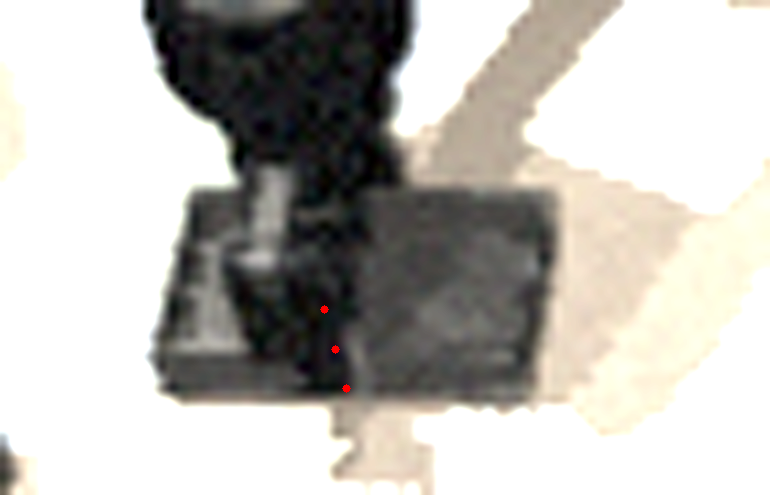

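The finger tip is at about x=330 and the tray's middle at x=350 in the crop, a few millimetres apart along y. The measured positions say about 2 mm, so I carry that offset into the placing.

Emit:
{"method": "carry_out", "body": {"steps": [0, 0, -0.02, 0, 0, 0, 0, 0, 0, -0.05, 0, 0, 0, 0, 0, 0, -0.07, 0, 0, 0, 0, 0, 0, -0.07, 0, 0, 0, 0, 0, 0, -0.07, 0, 0, 0, 0]}}

```text
time_s: 10.45
eef_pos: [0.6247, -0.3005, 0.1514]
eef_rot: [-0.0, 0.775, 0.632, 0.0]
wrist_force: [-0.8, -0.3, -2.1]
opening: 0.733
grasp_force: 66.9
```

Run:
```python
from h import *
plan((386,-253.6,150,-15.1))
```

```text
t 10.45 pos [ 624.7 -300.5  151.4] q1,q6 [-0.62 -0.42] F [-0.8 -0.3 -2.1] open 0.733 grip 66.9
(386, -253.6, 150, -15.1) -> [-0.0022 -0.2433  0.0014] [ 0.   -0.    0.06]
```

Emit:
{"method": "carry_out", "body": {"steps": [0, -0.02, 0, 0, 0, 0.01, 0, 0, -0.05, 0, 0, 0, 0.02, 0, 0, -0.09, 0, 0, 0, 0.03, 0, 0, -0.13, 0, 0, 0, 0.04, 0, 0, -0.17, 0, 0, 0, 0.05, 0, 0, -0.205, 0, 0, 0, 0.06, 0, 0, -0.23, 0, 0, 0, 0.06, 0, -0.002, -0.24, 0, 0, 0, 0.06, 0, -0.0022, -0.2433, 0.001, 0, 0, 0.06, 0, -0.0022, -0.2433, 0.001, 0, 0, 0.06, 0, -0.0022, -0.2433, 0.001, 0, 0, 0.06, 0, -0.0022, -0.2433, 0.001, 0, 0, 0.06, 0, -0.0022, -0.2433, 0.001, 0, 0, 0.06, 0]}}

```text
time_s: 11.75
eef_pos: [0.3866, -0.2537, 0.1504]
eef_rot: [-0.0, 0.794, 0.609, 0.0]
wrist_force: [1.2, 0.4, -1.8]
opening: 0.737
grasp_force: 66.8
```

Run:
```python
from h import *
plan((386,-253.6,104,-15.1),(386,-253.6,90.5,-15.1))
```

```text
t 11.75 pos [ 386.6 -253.7  150.4] q1,q6 [-0.84 -0.58] F [ 1.2  0.4 -1.8] open 0.737 grip 66.8
(386, -253.6, 104, -15.1) -> [-0.0001 -0.0006  0.0464] [-0.    -0.001  0.001]
(386, -253.6, 90.5, -15.1) -> [-0.0001 -0.0005  0.0599] [-0.    -0.001  0.001]
```

Emit:
{"method": "carry_out", "body": {"steps": [0, -0.0005, 0.02, 0, 0, 0, 0, 0, -0.0005, 0.035, 0, 0, 0, 0, 0, -0.0005, 0.047, 0, 0, 0, 0, 0, -0.0005, 0.047, 0, 0, 0, 0, 0, -0.0005, 0.047, 0, 0, 0, 0]}}

```text
time_s: 12.25
eef_pos: [0.3857, -0.2534, 0.1035]
eef_rot: [-0.001, 0.794, 0.608, 0.0]
wrist_force: [-0.1, -0.2, -0.4]
opening: 0.73
grasp_force: 66.7
```

Run:
```python
from h import *
plan((386,-253.6,90.5,-15.1))
s=ctrl.camera('scene');cv2.imwrite('pics/s5.png',s[:,:,::-1])
k=11;c=s[188:233,150:222];im=np.clip(cv2.resize(c,None,fx=k,fy=k,interpolation=2).astype(float)*1.8,0,255).astype(np.uint8);cv2.imwrite('pics/z6.png',im[:,:,::-1])
```

```text
t 12.25 pos [ 385.7 -253.4  103.5] q1,q6 [-0.84 -0.58] F [-0.1 -0.2 -0.4] open 0.73 grip 66.7
(386, -253.6, 90.5, -15.1) -> [-0.0001  0.0004  0.013 ] [-0.001 -0.001  0.001]
```

View pics/z6.png

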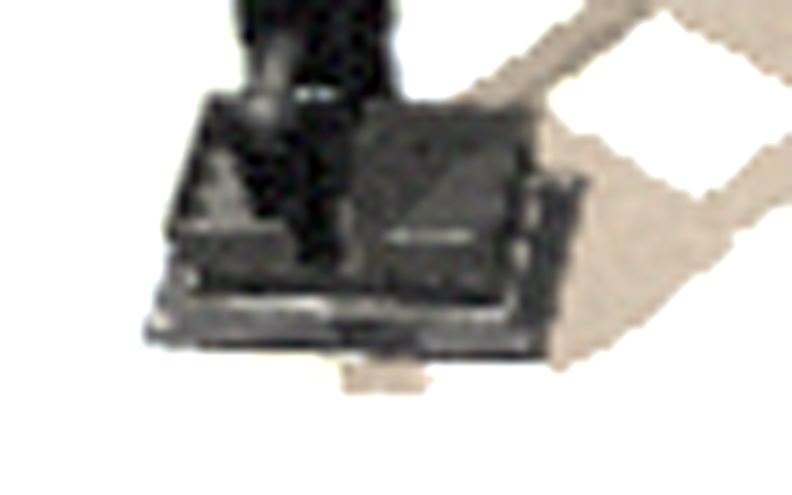

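The tray's front edge (170–525) is centred over the base's rim (185–515) and plate (150–545). Now I lower it.

Emit:
{"method": "carry_out", "body": {"steps": [0, 0.0003, 0.003, 0, 0, 0, 0, 0, 0.0003, 0.006, 0, 0, 0, 0, 0, 0.0003, 0.009, 0, 0, 0, 0, 0, 0.0003, 0.011, 0, 0, 0, 0, 0, 0.0003, 0.012, 0, 0, 0, 0, 0, 0.0003, 0.012, 0, 0, 0, 0, 0, 0.0003, 0.012, 0, 0, 0, 0]}}

```text
time_s: 13.0
eef_pos: [0.3858, -0.2535, 0.0915]
eef_rot: [-0.0, 0.794, 0.608, 0.0]
wrist_force: [0.0, 0.0, -0.4]
opening: 0.729
grasp_force: 66.7
```

Emit:
{"method": "carry_out", "body": {"steps": [0, 0, 0.001, 0, 0, 0, 0, 0, 0, 0.001, 0, 0, 0, 0, 0, 0, 0.001, 0, 0, 0, 0.8, 0, 0, 0.001, 0, 0, 0, 1, 0, 0, 0.001, 0, 0, 0, 1, 0, 0, 0.001, 0, 0, 0, 1, 0, 0, 0.001, 0, 0, 0, 1, 0, 0, -0.03, 0, 0, 0, 1, 0, 0, -0.07, 0, 0, 0, 1, 0, 0, -0.12, 0, 0, 0, 1, 0, 0, -0.16, 0, 0, 0, 1, 0, 0, -0.16, 0, 0, 0, 1]}}

```text
time_s: 14.2
eef_pos: [0.3881, -0.2559, 0.2577]
eef_rot: [0.005, 0.794, 0.608, 0.001]
wrist_force: [0.4, -0.6, -0.2]
opening: 1.001
grasp_force: 0.0
```

Run:
```python
from h import *
plan((617,272.5,200,1.2))
```

```text
t 14.2 pos [ 388.1 -255.9  257.7] q1,q6 [-0.84 -0.58] F [ 0.4 -0.6 -0.2] open 1.001 grip 0.0
(617, 272.5, 200, 1.2) -> [0.5701 0.0833 0.0552] [ 0.008  0.007 -0.284]
```

Emit:
{"method": "carry_out", "body": {"steps": [0.571, 0.083, 0.055, 0, 0, -0.284, 1, 0.571, 0.083, 0.055, 0, 0, -0.284, 1, 0.571, 0.083, 0.055, 0, 0, -0.284, 1, 0.571, 0.083, 0.055, 0, 0, -0.284, 1, 0.571, 0.083, 0.055, 0, 0, -0.284, 1, 0.571, 0.083, 0.055, 0, 0, -0.284, 1, 0.571, 0.083, 0.055, 0, 0, -0.284, 1, 0.571, 0.083, 0.055, 0, 0, -0.284, 1, 0.571, 0.083, 0.055, 0, 0, -0.284, 1, 0.571, 0.083, 0.055, 0, 0, -0.284, 1, 0.571, 0.083, 0.055, 0, 0, -0.284, 1, 0.571, 0.083, 0.055, 0, 0, -0.284, 1, 0.571, 0.083, 0.055, 0, 0, -0.284, 1, 0.571, 0.083, 0.055, 0, 0, -0.284, 1, 0.571, 0.083, 0.055, 0, 0, -0.284, 1, 0.571, 0.083, 0.055, 0, 0, -0.284, 1]}}

```text
time_s: 15.8
eef_pos: [0.6142, 0.275, 0.1967]
eef_rot: [-0.0, 0.7, 0.714, -0.0]
wrist_force: [-0.4, 0.5, -0.4]
opening: 1.001
grasp_force: 0.0
```

Run:
```python
from h import *
plan((617,272.5,82,1.2))
s=ctrl.camera('scene');cv2.imwrite('pics/s6.png',s[:,:,::-1]);t=ctrl.camera('top');cv2.imwrite('pics/t6.png',t[:,:,::-1])
blobs('top',t,.0185,125,roi=[300,200,420,270]);blobs('scene',s,.0185,115,roi=[150,185,220,235])
k=5.5;c=lambda s,x,y:np.clip(cv2.resize(s[y:y+60,x:x+70],None,fx=k,fy=k,interpolation=2).astype(float)*1.5,0,255).astype(np.uint8);cv2.imwrite('pics/z7.png',np.hstack([c(s,150,180),c(t,345,210)])[:,:,::-1])
```

```text
t 15.8 pos [614.2 275.  196.7] q1,q6 [0.24 0.22] F [-0.4  0.5 -0.4] open 1.001 grip 0.0
(617, 272.5, 82, 1.2) -> [-0.0026  0.0028  0.1147] [-0.001 -0.    -0.001]
top [378.1 236.9] [ 380.6 -247.7] [137.7  88.3] -14.8
top [311.  224.9] [426.  -27.9] [87.3 58.8] 2.4
scene [182.7 210.1] [ 394.3 -249.6] [138.1 109.3] -15.8
```

View pics/z7.png

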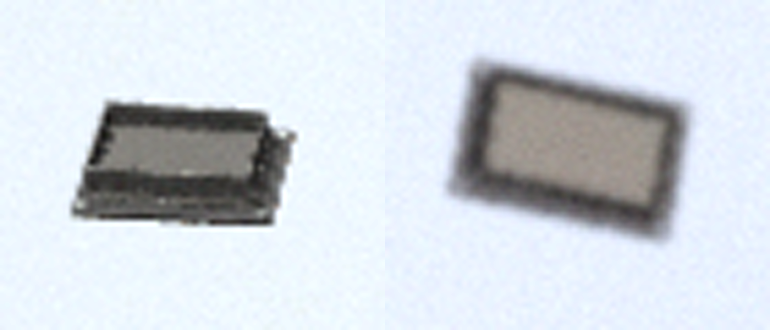

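The catch tray sits level inside the base's rim: the plate margin is even all round in both crops. Next is the small-hole tray.

Emit:
{"method": "carry_out", "body": {"steps": [-0.0026, 0.0028, 0.04, 0, 0, 0, 1, -0.0026, 0.0028, 0.08, 0, 0, 0, 1, -0.0026, 0.0028, 0.1, 0, 0, 0, 1, -0.0026, 0.0028, 0.112, 0, 0, 0, 1, -0.0026, 0.0028, 0.114, 0, 0, 0, 1, -0.0026, 0.0028, 0.114, 0, 0, 0, 1, -0.0026, 0.0028, 0.114, 0, 0, 0, 0, -0.0026, 0.0028, 0.114, 0, 0, 0, 0, -0.0026, 0.0028, 0.114, 0, 0, 0, 0, -0.0026, 0.0028, 0.114, 0, 0, 0, 0, -0.0026, 0.0028, 0.114, 0, 0, 0, 0, -0.0026, 0.0028, 0.114, 0, 0, 0, 0, -0.0026, 0.0028, 0.114, 0, 0, 0, 0]}}

```text
time_s: 17.2
eef_pos: [0.6187, 0.2742, 0.0852]
eef_rot: [0.001, 0.7, 0.715, 0.002]
wrist_force: [0.6, -0.8, 6.2]
opening: 0.729
grasp_force: 67.5
```

Run:
```python
from h import *
plan()
```

```text
t 17.2 pos [618.7 274.2  85.2] q1,q6 [0.24 0.22] F [ 0.6 -0.8  6.2] open 0.729 grip 67.5
```

Emit:
{"method": "carry_out", "body": {"steps": [0, 0, -0.02, 0, 0, 0, 0, 0, 0, -0.06, 0, 0, 0, 0, 0, 0, -0.1, 0, 0, 0, 0, 0, 0, -0.12, 0, 0, 0, 0, 0, 0, -0.13, 0, 0, 0, 0, 0, 0, -0.13, 0, 0, 0, 0]}}

```text
time_s: 17.8
eef_pos: [0.6179, 0.2739, 0.2146]
eef_rot: [0.0, 0.7, 0.715, 0.001]
wrist_force: [0.7, -0.3, -1.1]
opening: 0.727
grasp_force: 66.7
```

Run:
```python
from h import *
plan((387,-250.1,200,-15.1))
```

```text
t 17.8 pos [617.9 273.9 214.6] q1,q6 [0.24 0.22] F [ 0.7 -0.3 -1.1] open 0.727 grip 66.7
(387, -250.1, 200, -15.1) -> [-0.5191 -0.2419  0.0132] [ 0.002 -0.002  0.285]
```

Emit:
{"method": "carry_out", "body": {"steps": [-0.016, -0.007, 0, 0, 0, 0.01, 0, -0.047, -0.022, 0, 0, 0, 0.03, 0, -0.083, -0.039, 0, 0, 0, 0.05, 0, -0.119, -0.056, 0, 0, 0, 0.07, 0, -0.156, -0.073, 0, 0, 0, 0.09, 0, -0.192, -0.09, 0, 0, 0, 0.11, 0, -0.228, -0.106, 0, 0, 0, 0.13, 0, -0.265, -0.123, 0, 0, 0, 0.15, 0, -0.301, -0.14, 0, 0, 0, 0.17, 0, -0.337, -0.157, 0, 0, 0, 0.19, 0, -0.374, -0.174, 0, 0, 0, 0.21, 0, -0.41, -0.191, 0, 0, 0, 0.23, 0, -0.446, -0.208, 0, 0, 0, 0.25, 0, -0.478, -0.223, 0.005, 0, 0, 0.265, 0, -0.498, -0.232, 0.013, 0, 0, 0.275, 0, -0.511, -0.238, 0.013, 0, 0, 0.285, 0, -0.519, -0.242, 0.013, 0, 0, 0.285, 0, -0.519, -0.242, 0.013, 0, 0, 0.285, 0, -0.519, -0.242, 0.013, 0, 0, 0.285, 0]}}

```text
time_s: 19.7
eef_pos: [0.3865, -0.2495, 0.1994]
eef_rot: [-0.001, 0.794, 0.608, 0.0]
wrist_force: [-0.1, 0.0, -1.1]
opening: 0.73
grasp_force: 66.7
```

Run:
```python
from h import *
plan((387,-250.1,128,-15.1))
```

```text
t 19.7 pos [ 386.5 -249.5  199.4] q1,q6 [-0.83 -0.57] F [-0.1  0.  -1.1] open 0.73 grip 66.7
(387, -250.1, 128, -15.1) -> [-0.0005  0.0007  0.0714] [-0.001 -0.001  0.   ]
```

Emit:
{"method": "carry_out", "body": {"steps": [-0.0005, 0.0005, 0.03, 0, 0, 0, 0, -0.0005, 0.0005, 0.055, 0, 0, 0, 0, -0.0005, 0.0005, 0.068, 0, 0, 0, 0, -0.0005, 0.0005, 0.071, 0, 0, 0, 0, -0.0005, 0.0005, 0.071, 0, 0, 0, 0, -0.0005, 0.0005, 0.071, 0, 0, 0, 0]}}

```text
time_s: 20.3
eef_pos: [0.3872, -0.2512, 0.1295]
eef_rot: [0.0, 0.794, 0.608, 0.0]
wrist_force: [-0.7, -0.2, 0.1]
opening: 0.729
grasp_force: 66.7
```

Run:
```python
from h import *
plan((387,-250.1,115.2,-15.1))
s=ctrl.camera('scene');cv2.imwrite('pics/s7.png',s[:,:,::-1])
k=11;c=s[178:228,150:222];im=np.clip(cv2.resize(c,None,fx=k,fy=k,interpolation=2).astype(float)*2,0,255).astype(np.uint8);cv2.imwrite('pics/z8.png',im[:,:,::-1])
```

```text
t 20.3 pos [ 387.2 -251.2  129.5] q1,q6 [-0.83 -0.57] F [-0.7 -0.2  0.1] open 0.729 grip 66.7
(387, -250.1, 115.2, -15.1) -> [ 0.001  -0.0005  0.0143] [ 0.001  0.    -0.   ]
```

View pics/z8.png

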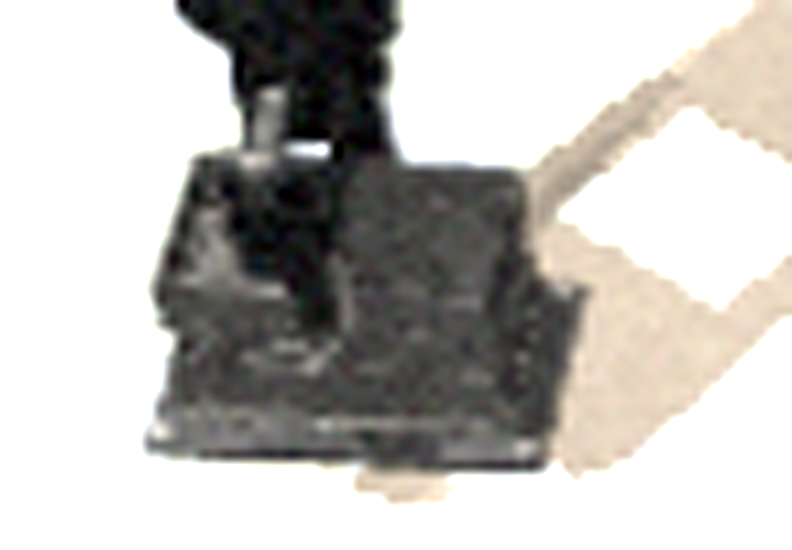

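The small-hole tray hovers over the stack: left edge at x=157, against about 150 expected from perspective, so within 2 mm. I lower it gently.

Emit:
{"method": "carry_out", "body": {"steps": [0, 0, 0.003, 0, 0, 0, 0, 0, 0, 0.006, 0, 0, 0, 0, 0, 0, 0.009, 0, 0, 0, 0, 0, 0, 0.011, 0, 0, 0, 0, 0, 0, 0.013, 0, 0, 0, 0, 0, 0, 0.013, 0, 0, 0, 0, 0, 0, 0.013, 0, 0, 0, 0]}}

```text
time_s: 21.05
eef_pos: [0.3865, -0.2508, 0.1154]
eef_rot: [-0.0, 0.794, 0.608, 0.0]
wrist_force: [-0.1, -0.8, -0.3]
opening: 0.73
grasp_force: 66.7
```

Emit:
{"method": "carry_out", "body": {"steps": [0, 0, 0.0005, 0, 0, 0, 0, 0, 0, 0.0005, 0, 0, 0, 0, 0, 0, 0.0005, 0, 0, 0, 0.8, 0, 0, 0.0005, 0, 0, 0, 1, 0, 0, 0.0005, 0, 0, 0, 1, 0, 0, 0.0005, 0, 0, 0, 1, 0, 0, 0.0005, 0, 0, 0, 1, 0, 0, -0.03, 0, 0, 0, 1, 0, 0, -0.07, 0, 0, 0, 1, 0, 0, -0.11, 0, 0, 0, 1, 0, 0, -0.13, 0, 0, 0, 1, 0, 0, -0.13, 0, 0, 0, 1]}}

```text
time_s: 22.25
eef_pos: [0.3879, -0.2523, 0.249]
eef_rot: [0.003, 0.794, 0.608, 0.0]
wrist_force: [0.3, -0.2, 0.1]
opening: 1.0
grasp_force: 0.0
```

Run:
```python
from h import *
plan((629,-107.5,180,10.5))
```

```text
t 22.25 pos [ 387.9 -252.3  249. ] q1,q6 [-0.83 -0.57] F [ 0.3 -0.2  0.1] open 1.0 grip 0.0
(629, -107.5, 180, 10.5) -> [0.2029 0.1946 0.0694] [ 0.005  0.004 -0.447]
```

Emit:
{"method": "carry_out", "body": {"steps": [0.203, 0.1945, 0.069, 0, 0, -0.447, 1, 0.203, 0.1945, 0.069, 0, 0, -0.447, 1, 0.203, 0.1945, 0.069, 0, 0, -0.447, 1, 0.203, 0.1945, 0.069, 0, 0, -0.447, 1, 0.203, 0.1945, 0.069, 0, 0, -0.447, 1, 0.203, 0.1945, 0.069, 0, 0, -0.447, 1, 0.203, 0.1945, 0.069, 0, 0, -0.447, 1, 0.203, 0.1945, 0.069, 0, 0, -0.447, 1, 0.203, 0.1945, 0.069, 0, 0, -0.447, 1, 0.203, 0.1945, 0.069, 0, 0, -0.447, 1]}}

```text
time_s: 23.25
eef_pos: [0.6265, -0.1066, 0.1767]
eef_rot: [-0.0, 0.64, 0.768, 0.0]
wrist_force: [0.3, 0.2, 0.9]
opening: 1.002
grasp_force: 0.0
```

Run:
```python
from h import *
plan((629,-107.5,82,10.5))
s=ctrl.camera('scene');cv2.imwrite('pics/s8.png',s[:,:,::-1]);t=ctrl.camera('top');cv2.imwrite('pics/t8.png',t[:,:,::-1])
k=5.5;c=lambda s,x,y:np.clip(cv2.resize(s[y:y+60,x:x+70],None,fx=k,fy=k,interpolation=2).astype(float)*1.8,0,255).astype(np.uint8);cv2.imwrite('pics/z9.png',np.hstack([c(s,150,175),c(t,345,210)])[:,:,::-1])
```

```text
t 23.25 pos [ 626.5 -106.6  176.7] q1,q6 [-0.36 -0.54] F [0.3 0.2 0.9] open 1.002 grip 0.0
(629, -107.5, 82, 10.5) -> [-0.0014  0.0023  0.0946] [-0.    -0.001 -0.002]
```

View pics/z9.png

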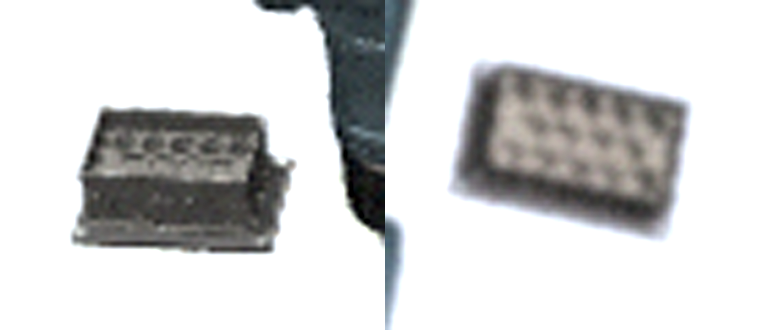

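The two trays form one flush block with an even base margin, so the small-hole tray is seated. Now I pick up the large-hole tray.

Emit:
{"method": "carry_out", "body": {"steps": [-0.0014, 0.0023, 0.03, 0, 0, 0, 1, -0.0014, 0.0023, 0.06, 0, 0, 0, 1, -0.0014, 0.0023, 0.08, 0, 0, 0, 1, -0.0014, 0.0023, 0.09, 0, 0, 0, 1, -0.0014, 0.0023, 0.094, 0, 0, 0, 1, -0.0014, 0.0023, 0.094, 0, 0, 0, 1, -0.0014, 0.0023, 0.094, 0, 0, 0, 0, -0.0014, 0.0023, 0.094, 0, 0, 0, 0, -0.0014, 0.0023, 0.094, 0, 0, 0, 0, -0.0014, 0.0023, 0.094, 0, 0, 0, 0, -0.0014, 0.0023, 0.094, 0, 0, 0, 0, -0.0014, 0.0023, 0.094, 0, 0, 0, 0, -0.0014, 0.0023, 0.094, 0, 0, 0, 0]}}

```text
time_s: 24.65
eef_pos: [0.631, -0.1069, 0.0845]
eef_rot: [0.001, 0.64, 0.769, 0.001]
wrist_force: [-0.1, 0.1, 6.6]
opening: 0.735
grasp_force: 67.4
```

Run:
```python
from h import *
plan()
```

```text
t 24.65 pos [ 631.  -106.9   84.5] q1,q6 [-0.35 -0.54] F [-0.1  0.1  6.6] open 0.735 grip 67.4
```

Emit:
{"method": "carry_out", "body": {"steps": [0, 0, -0.02, 0, 0, 0, 0, 0, 0, -0.06, 0, 0, 0, 0, 0, 0, -0.1, 0, 0, 0, 0, 0, 0, -0.12, 0, 0, 0, 0, 0, 0, -0.13, 0, 0, 0, 0, 0, 0, -0.13, 0, 0, 0, 0]}}

```text
time_s: 25.25
eef_pos: [0.6305, -0.1068, 0.2141]
eef_rot: [0.001, 0.639, 0.769, 0.001]
wrist_force: [0.7, -0.4, -0.4]
opening: 0.73
grasp_force: 66.6
```

Run:
```python
from h import *
plan((386.4,-252,215,-15.1),(386.4,-252,152,-15.1))
```

```text
t 25.25 pos [ 630.5 -106.8  214.1] q1,q6 [-0.35 -0.54] F [ 0.7 -0.4 -0.4] open 0.73 grip 66.6
(386.4, -252, 215, -15.1) -> [-0.0984 -0.2664 -0.0015] [0.002 0.    0.447]
(386.4, -252, 152, -15.1) -> [-0.0983 -0.2666  0.0615] [0.002 0.    0.447]
```

Emit:
{"method": "carry_out", "body": {"steps": [-0.006, -0.016, 0, 0, 0, 0.03, 0, -0.015, -0.042, 0, 0, 0, 0.07, 0, -0.028, -0.077, 0, 0, 0, 0.13, 0, -0.041, -0.112, 0, 0, 0, 0.19, 0, -0.054, -0.147, 0, 0, 0, 0.25, 0, -0.067, -0.182, 0, 0, 0, 0.31, 0, -0.08, -0.217, 0, 0, 0, 0.37, 0, -0.09, -0.244, 0, 0, 0, 0.41, 0, -0.096, -0.259, 0, 0, 0, 0.44, 0, -0.0983, -0.2665, 0, 0, 0, 0.447, 0, -0.0983, -0.2665, 0, 0, 0, 0.447, 0, -0.0983, -0.2665, 0, 0, 0, 0.447, 0, -0.0983, -0.2665, 0.025, 0, 0, 0.447, 0, -0.0983, -0.2665, 0.045, 0, 0, 0.447, 0, -0.0983, -0.2665, 0.058, 0, 0, 0.447, 0, -0.0983, -0.2665, 0.061, 0, 0, 0.447, 0, -0.0983, -0.2665, 0.061, 0, 0, 0.447, 0, -0.0983, -0.2665, 0.061, 0, 0, 0.447, 0]}}

```text
time_s: 27.05
eef_pos: [0.3863, -0.2521, 0.1522]
eef_rot: [0.0, 0.794, 0.608, 0.0]
wrist_force: [0.1, -0.7, -0.8]
opening: 0.734
grasp_force: 66.6
```

Run:
```python
from h import *
plan((386.4,-252,137.5,-15.1))
```

```text
t 27.05 pos [ 386.3 -252.1  152.2] q1,q6 [-0.84 -0.57] F [ 0.1 -0.7 -0.8] open 0.734 grip 66.6
(386.4, -252, 137.5, -15.1) -> [0.0001 0.0001 0.0147] [0. 0. 0.]
```

Emit:
{"method": "carry_out", "body": {"steps": [0, 0, 0.003, 0, 0, 0, 0, 0, 0, 0.006, 0, 0, 0, 0, 0, 0, 0.009, 0, 0, 0, 0, 0, 0, 0.012, 0, 0, 0, 0, 0, 0, 0.014, 0, 0, 0, 0, 0, 0, 0.0145, 0, 0, 0, 0, 0, 0, 0.0145, 0, 0, 0, 0]}}

```text
time_s: 27.75
eef_pos: [0.3856, -0.2517, 0.1374]
eef_rot: [-0.001, 0.794, 0.608, 0.0]
wrist_force: [-2.1, 1.7, 6.6]
opening: 0.729
grasp_force: 67.4
```

Emit:
{"method": "carry_out", "body": {"steps": [0, 0, 0, 0, 0, 0, 0.8, 0, 0, 0, 0, 0, 0, 1, 0, 0, 0, 0, 0, 0, 1, 0, 0, 0, 0, 0, 0, 1, 0, 0, 0, 0, 0, 0, 1, 0, 0, -0.03, 0, 0, 0, 1, 0, 0, -0.07, 0, 0, 0, 1, 0, 0, -0.11, 0, 0, 0, 1, 0, 0, -0.11, 0, 0, 0, 1, 0, 0, -0.11, 0, 0, 0, 1]}}

```text
time_s: 28.75
eef_pos: [0.3861, -0.2522, 0.2479]
eef_rot: [0.001, 0.794, 0.608, 0.0]
wrist_force: [-0.3, -0.1, -0.1]
opening: 0.998
grasp_force: 0.0
```

Run:
```python
from h import *
plan((646,78,180,17.2))
```

```text
t 28.75 pos [ 386.1 -252.2  247.9] q1,q6 [-0.84 -0.57] F [-0.3 -0.1 -0.1] open 0.998 grip 0.0
(646, 78, 180, 17.2) -> [0.3866 0.1647 0.0679] [ 0.001  0.001 -0.564]
```

Emit:
{"method": "carry_out", "body": {"steps": [0.3866, 0.1647, 0.068, 0, 0, -0.564, 1, 0.3866, 0.1647, 0.068, 0, 0, -0.564, 1, 0.3866, 0.1647, 0.068, 0, 0, -0.564, 1, 0.3866, 0.1647, 0.068, 0, 0, -0.564, 1, 0.3866, 0.1647, 0.068, 0, 0, -0.564, 1, 0.3866, 0.1647, 0.068, 0, 0, -0.564, 1, 0.3866, 0.1647, 0.068, 0, 0, -0.564, 1, 0.3866, 0.1647, 0.068, 0, 0, -0.564, 0.6, 0.3866, 0.1647, 0.068, 0, 0, -0.564, 0.6, 0.3866, 0.1647, 0.068, 0, 0, -0.564, 0.6, 0.3866, 0.1647, 0.068, 0, 0, -0.564, 0.6, 0.3866, 0.1647, 0.068, 0, 0, -0.564, 0.6, 0.3866, 0.1647, 0.068, 0, 0, -0.564, 0.6]}}

```text
time_s: 30.05
eef_pos: [0.645, 0.0772, 0.179]
eef_rot: [-0.001, 0.594, 0.804, -0.0]
wrist_force: [-0.5, 0.2, -0.0]
opening: 0.603
grasp_force: 0.0
```

Run:
```python
from h import *
plan((646,78,88,17.2))
s=ctrl.camera('scene');cv2.imwrite('pics/s9.png',s[:,:,::-1]);t=ctrl.camera('top');cv2.imwrite('pics/t9.png',t[:,:,::-1])
k=5.5;c=lambda s,x,y:np.clip(cv2.resize(s[y:y+60,x:x+70],None,fx=k,fy=k,interpolation=2).astype(float)*1.8,0,255).astype(np.uint8);cv2.imwrite('pics/z10.png',np.hstack([c(s,150,170),c(t,345,210)])[:,:,::-1])
```

```text
t 30.05 pos [645.   77.2 179. ] q1,q6 [-0.06 -0.36] F [-0.5  0.2 -0. ] open 0.603 grip 0.0
(646, 78, 88, 17.2) -> [0.0004 0.0013 0.091 ] [-0.001 -0.001 -0.002]
```

View pics/z10.png

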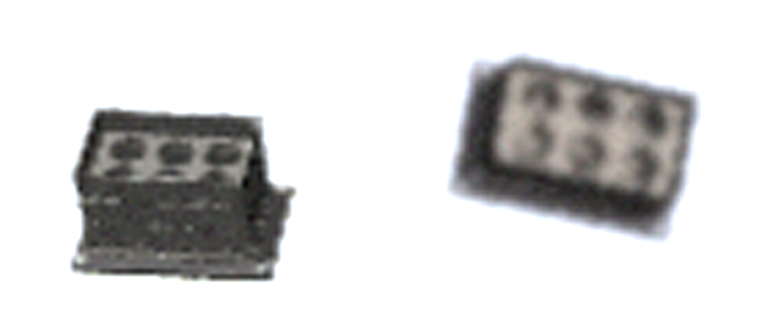

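All three trays are stacked flush: the back rim moved up by 4.1 and then 4.6 px, equal steps. I grip the cover by its bar.

Emit:
{"method": "carry_out", "body": {"steps": [0, 0.001, 0.03, 0, 0, 0, 0.6, 0, 0.001, 0.06, 0, 0, 0, 0.6, 0, 0.001, 0.08, 0, 0, 0, 0.6, 0, 0.001, 0.089, 0, 0, 0, 0.6, 0, 0.001, 0.0905, 0, 0, 0, 0.6, 0, 0.001, 0.0905, 0, 0, 0, 0.6, 0, 0.001, 0.0905, 0, 0, 0, 0.3, 0, 0.001, 0.0905, 0, 0, 0, 0, 0, 0.001, 0.0905, 0, 0, 0, 0, 0, 0.001, 0.0905, 0, 0, 0, 0, 0, 0.001, 0.0905, 0, 0, 0, 0, 0, 0.001, 0.0905, 0, 0, 0, 0, 0, 0.001, 0.0905, 0, 0, 0, 0, 0, 0.001, 0.0905, 0, 0, 0, 0, 0, 0.001, 0.0905, 0, 0, 0, 0, 0, 0.001, 0.0905, 0, 0, 0, 0]}}

```text
time_s: 31.75
eef_pos: [0.6472, 0.0788, 0.0899]
eef_rot: [0.0, 0.593, 0.805, 0.001]
wrist_force: [-1.1, -0.3, 6.5]
opening: 0.121
grasp_force: 62.9
```

Run:
```python
from h import *
plan()
```

```text
t 31.75 pos [647.2  78.8  89.9] q1,q6 [-0.06 -0.36] F [-1.1 -0.3  6.5] open 0.121 grip 62.9
```

Emit:
{"method": "carry_out", "body": {"steps": [0, 0, -0.02, 0, 0, 0, 0, 0, 0, -0.06, 0, 0, 0, 0, 0, 0, -0.1, 0, 0, 0, 0, 0, 0, -0.12, 0, 0, 0, 0, 0, 0, -0.13, 0, 0, 0, 0, 0, 0, -0.13, 0, 0, 0, 0]}}

```text
time_s: 32.35
eef_pos: [0.647, 0.0788, 0.2198]
eef_rot: [0.001, 0.593, 0.805, 0.001]
wrist_force: [0.6, 0.0, -1.6]
opening: 0.121
grasp_force: 61.9
```

Run:
```python
from h import *
plan((386,-252,215,-15.1),(386,-252,180,-15.1))
```

```text
t 32.35 pos [647.   78.8 219.8] q1,q6 [-0.06 -0.36] F [ 0.6  0.  -1.6] open 0.121 grip 61.9
(386, -252, 215, -15.1) -> [-0.2389 -0.3471  0.0041] [ 0.002 -0.001  0.564]
(386, -252, 180, -15.1) -> [-0.2389 -0.3472  0.0391] [ 0.002 -0.001  0.564]
```

Emit:
{"method": "carry_out", "body": {"steps": [-0.01, -0.014, 0, 0, 0, 0.02, 0, -0.028, -0.04, 0, 0, 0, 0.07, 0, -0.049, -0.071, 0, 0, 0, 0.12, 0, -0.07, -0.102, 0, 0, 0, 0.17, 0, -0.092, -0.134, 0, 0, 0, 0.22, 0, -0.114, -0.165, 0, 0, 0, 0.27, 0, -0.135, -0.196, 0, 0, 0, 0.32, 0, -0.157, -0.228, 0, 0, 0, 0.37, 0, -0.178, -0.259, 0, 0, 0, 0.42, 0, -0.2, -0.29, 0, 0, 0, 0.47, 0, -0.218, -0.317, 0, 0, 0, 0.515, 0, -0.23, -0.335, 0, 0, 0, 0.545, 0, -0.237, -0.344, 0, 0, 0, 0.56, 0, -0.239, -0.347, 0, 0, 0, 0.564, 0, -0.239, -0.347, 0.01, 0, 0, 0.564, 0, -0.239, -0.347, 0.025, 0, 0, 0.564, 0, -0.239, -0.347, 0.036, 0, 0, 0.564, 0, -0.239, -0.347, 0.039, 0, 0, 0.564, 0, -0.239, -0.347, 0.039, 0, 0, 0.564, 0, -0.239, -0.347, 0.039, 0, 0, 0.564, 0]}}

```text
time_s: 34.35
eef_pos: [0.386, -0.252, 0.1797]
eef_rot: [-0.0, 0.794, 0.608, 0.0]
wrist_force: [0.8, -1.1, -0.6]
opening: 0.122
grasp_force: 61.9
```

Run:
```python
from h import *
plan((386,-251.8,166,-15.1))
```

```text
t 34.35 pos [ 386.  -252.   179.7] q1,q6 [-0.84 -0.57] F [ 0.8 -1.1 -0.6] open 0.122 grip 61.9
(386, -251.8, 166, -15.1) -> [ 0.0002 -0.      0.0137] [-0.    -0.001  0.   ]
```

Emit:
{"method": "carry_out", "body": {"steps": [0, 0, 0.003, 0, 0, 0, 0, 0, 0, 0.006, 0, 0, 0, 0, 0, 0, 0.009, 0, 0, 0, 0, 0, 0, 0.011, 0, 0, 0, 0, 0, 0, 0.013, 0, 0, 0, 0, 0, 0, 0.0135, 0, 0, 0, 0, 0, 0, 0.0135, 0, 0, 0, 0]}}

```text
time_s: 35.05
eef_pos: [0.3856, -0.2521, 0.166]
eef_rot: [-0.0, 0.794, 0.608, 0.0]
wrist_force: [0.1, -0.5, -2.6]
opening: 0.123
grasp_force: 61.9
```

Emit:
{"method": "carry_out", "body": {"steps": [0, 0, 0.001, 0, 0, 0, 0, 0, 0, 0.0015, 0, 0, 0, 0, 0, 0, 0.0015, 0, 0, 0, 0, 0, 0, 0.0015, 0, 0, 0, 0]}}

```text
time_s: 35.45
eef_pos: [0.3858, -0.2522, 0.1658]
eef_rot: [-0.0, 0.794, 0.608, -0.0]
wrist_force: [-4.0, 3.9, 14.1]
opening: 0.123
grasp_force: 63.8
```

Emit:
{"method": "carry_out", "body": {"steps": [0, 0, 0, 0, 0, 0, 0.3, 0, 0, 0, 0, 0, 0, 0.6, 0, 0, 0, 0, 0, 0, 0.6, 0, 0, 0, 0, 0, 0, 0.6, 0, 0, 0, 0, 0, 0, 0.6, 0, 0, -0.02, 0, 0, 0, 0.6, 0, 0, -0.06, 0, 0, 0, 0.6, 0, 0, -0.1, 0, 0, 0, 0.6, 0.1, 0, -0.12, 0, 0, 0, 0.6, 0.15, 0.02, -0.12, 0, 0, 0, 0.6, 0.2, 0.03, -0.12, 0, 0, 0, 0.6, 0.25, 0.04, -0.12, 0, 0, 0, 0.6, 0.25, 0.04, -0.12, 0, 0, 0, 0.6, 0.25, 0.04, -0.12, 0, 0, 0, 0.6, 0.25, 0.04, -0.12, 0, 0, 0, 0.6]}}

```text
time_s: 36.95
eef_pos: [0.4897, -0.0199, 0.2844]
eef_rot: [-0.001, 0.793, 0.609, -0.0]
wrist_force: [-0.9, -0.4, -0.4]
opening: 0.601
grasp_force: 0.0
```

Run:
```python
from h import *
plan()
s=ctrl.camera('scene');cv2.imwrite('pics/s11.png',s[:,:,::-1]);t=ctrl.camera('top');cv2.imwrite('pics/t11.png',t[:,:,::-1])
k=5.5;c=lambda s,x,y:np.clip(cv2.resize(s[y:y+50,x:x+70],None,fx=k,fy=k,interpolation=2).astype(float)*1.8,0,255).astype(np.uint8)
cv2.imwrite('pics/z11.png',np.vstack([np.hstack([c(s,150,170),c(t,345,210)]),np.hstack([c(s,270,165),c(t,205,215)])])[:,:,::-1])
```

```text
t 36.95 pos [489.7 -19.9 284.4] q1,q6 [-0.28 -0.02] F [-0.9 -0.4 -0.4] open 0.601 grip 0.0
```

View pics/z11.png

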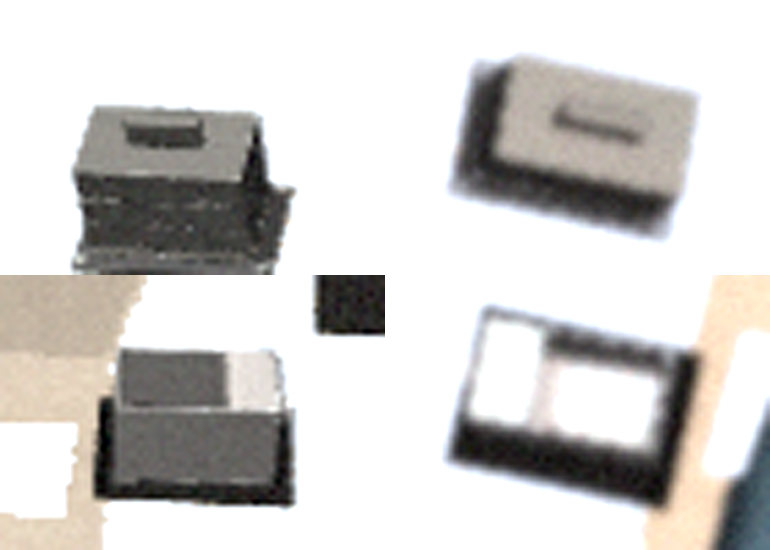

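The cover lies flat on the stack with its bar centred, and it met resistance at 165.8 mm, where 166 was expected. The box stands upright on the mat. I hand in.

```bash
python3 -c "
from bench import ctrl
print(ctrl.hand_in())"
```

```text
the job is handed in; nothing more can be done
None
```

The job is handed in, but the hand-in returned no verdict: in the last pictures and height readings the catch tray, small-hole tray, large-hole tray and cover are seated in order on the base, and the coin box stands upright on the smallest mat.

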